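# Ready the kitchen scale and point at its tare lens

## Task

Get the kitchen scale ready for weighing into the bowl that stands on it: push the small unit switch in the middle of its console all the way to the left (as seen from the robot), then press the square key fully down and let it up again, then point with the fingertips at the round tare lens, just above it without touching it, and stay there for two seconds so that the scale zeroes; at the end take the hand well away from the scale's console. Do not touch the bowl or the lens, and leave everything around the scale where it stands; nothing needs picking up.

Things in the scene. Friction and masses are not known exactly. Their poses are not given: they have to be found in the camera images.
- scale: White kitchen scale with steel weighing plate, fixed. 325 (x) by 300 (y) by 50 mm high; origin: centre of its underside. x points away from the robot, y to its left (yaw within 0.35). The console is the flat near part of the top (x -160 to -60 mm, 50 mm up). On its line x = -110 mm: the unit switch near y = 0, and square key and round lens about 105 mm to either side (sides change).
- unit (a joint): Position of the unit switch: 0 = right end (towards the scale's -y), 0.030 m = left end (+y), where it must go. It starts between 0 and 0.010, slides with 1 to 2 N and stays where it is left.
- unit_top (a point): Centre of the top of the unit switch's grip: a grey upright block, 26 mm (scale x) by 14 mm (scale y) by 16 mm high, in a dark slot; its top is 67 mm above the counter.
- key (a joint): Travel of the square key: 0 = up, 0.006 m = fully down. It is sprung: starts to move at about 1.5 N, is fully down at about 5.6 N, and comes up by itself.
- key_top (a point): Centre of the top of the square key: a grey 30 by 30 mm raised key, its top 62.5 mm above the counter when up.
- eye_top (a point): Centre of the top of the touch-free tare lens: a low grey round bezel, 28 mm across, with a black lens in its middle, its top 54 mm above the counter. It senses a hand whose tool point (between the finger pads) is 20 to 85 mm above it and within 20 mm sideways; it must not be touched.
- bowl: White ceramic bowl, 156 mm across at the rim, 58 mm high, loose on the weighing plate (underside 50 mm above the counter); origin: centre of its underside. Not to be touched.
- spice: Bystander, leave alone: glass spice jar, 42 mm across, 85 mm high, beside the console; origin: centre of its underside.
- egg_cup: Bystander, leave alone: white egg cup, 50 mm across, 60 mm high, beside the console; origin: centre of its underside.
- spoon: Bystander, leave alone: wooden spoon, 220 mm long, lying on the counter between the console and the robot, roughly along the console's edge; origin: under its middle.
- measure: Bystander, leave alone: steel measuring mug, 76 mm across, 70 mm high, left of the weighing plate; origin: centre of its underside.
- mug: Bystander, leave alone: blue mug, 82 mm across, 92 mm high, right of the weighing plate; origin: centre of its underside.
- mill: Bystander, leave alone: dark wooden pepper mill, 54 mm across, 125 mm high, in front of the scale's near left corner; origin: centre of its underside.

How it is judged (in metres and radians):
On the way, in this order (a step that is already met when the one before it is completed fails the run):
1. the unit switch is at its left end (value of joint unit above 0.0265 m), for 0.1 s.
2. the square key is pressed down (value of joint key above 0.0042 m and contact force between the fingers and key above 0.5 N), for 0.1 s.
3. the square key is up again (value of joint key below 0.001 m), for 0.1 s.
4. the hand points at the lens from just above, for two seconds (horizontal distance between the grasp point and eye_top below 0.02 m and z of the grasp point in the frame of eye_top between 0.02 and 0.085 m), for 1.8 s.
At the end, for the whole second after the job is handed in: The unit switch is within 3.5 mm of its left end, the key is up (within 1 mm), the tool point is more than 120 mm from the lens, the key and the switch, the bowl stands upright on the scale within 8 mm of where it was, and each of the six bystanders is within 15 mm of where it was (value of joint unit above 0.0265 m and value of joint key below 0.001 m and distance between the grasp point and eye_top above 0.12 m and distance between the grasp point and key_top above 0.12 m and distance between the grasp point and unit_top above 0.12 m and distance of bowl from where it was at the start of the episode below 0.008 m and angle between bowl's own z axis and vertical below 0.1 rad and linear speed of bowl below 0.02 m/s and distance of each of spice, egg_cup, spoon, measure, mug, mill from where it was at the start of the episode below 0.015 m); the robot touches nothing.
It fails at once if the lens is touched (contact force between any of the fingers, the arm and eye above 0.3 N).
It fails at once if the bowl is touched, moved or lifted (contact force between any of the fingers, the arm and bowl above 0.3 N or distance of bowl from where it was at the start of the episode above 0.01 m).
It fails at once if a bystander is moved, tipped or lifted (distance of any of spice, egg_cup, spoon, measure, mug, mill from where it was at the start of the episode above 0.015 m or angle between any of spice, egg_cup, spoon, measure, mug, mill's own z axis and vertical above 0.35 rad).
It also fails if it takes over 48 s, if anything falls off the work surface, if the arm or the gripper's body presses on something with over 40 N, if the wrist force passes 120 N, or if a joint passes its speed limit or range.

## Robot

A 6-joint arm with a two-finger parallel gripper is mounted at the origin on the work surface. World frame = base frame: x ahead of the robot, y to its left, z up, the work surface at z = 0. Lengths are in mm, angles in degrees, forces in N, time in s.
With the tool pointing down it reaches from about 250 to 800 mm from the base axis. Payload 8.5 kg.
Tool frame: the origin (TCP) lies between the finger pads, 19 mm behind the fingertips; this is the grasp point; z points along the fingers, y is the line along which they close (so a half turn about z gives the same grasp; the last joint's range is limited). The gripper opens to 85 mm and grips with 20 to 120 N. Pads are 22 mm wide; open, the fingers measure 114 mm over their backs; the gripper's body (76 mm by 85 mm) begins 54 mm behind the grasp point. The pads swing forward as they close: fully open they stand 13 mm farther back than shut.
Start: joints at [-72.594, 13.648, -0.773, 75.585, 0, 90], TCP at [157.038, -500.919, 249.976] pointing down, gripper open.
Joint ranges: [-152.45, 152.45], [-59.26, 108.67], [-65.41, 83.53], [-104.44, 129.93], [-82.83, 76.93], [-180, 180]. Speed limits (degrees/s): [127.2, 127.2, 159.86, 180, 180, 180].

## Interface

Orientations are given as a 3x3 rotation matrix whose columns are the frame's x, y, z axes.
In Python, from plant import telemetry, imaging, ticket gives the robot as it stands. The module is installed in compiled form; this text tells all that it offers.
- The arm moves only by the shell command python3 -m crank 'ROWS'. ROWS is JSON, a list of rows, each a list of 3 entries, a list of its own where there are three numbers: the shift along the tool's x, y, z in mm, then the turn, a rotation vector about the tool's x, y, z in degrees, then the finger opening in mm, from 0 to 85.4. A call has 1 to 20 rows; each row shifts and turns the commanded pose from where the row before left it, along the tool's axes as they then stand; what a row does not reach is not made up. A row lasts 1/12 s, in which the tool goes at most 41.7 mm and 7.16 degrees, less where a joint would pass 70% of its speed; a pose out of reach is approached as far as the arm can. A call is refused whole if a number of a shift passes 41.7 or a number of a turn 7.16, either way. A call with a gripper value outside its range is refused whole. The fingers move at their own pace and stop on an object; the grip force is fixed at half the most. Time passes only in rows, so rows that do not move let the fingers close. It gives the time, the measured TCP pose, the force, the opening and the grip force at its end, in the units of the state.
- telemetry.get_obs(): the state, without advancing time (a new reading comes with each control period).
- imaging.grab_frame(name): name is "scene" or "top" or "wrist"; returns a dict with "pixels" (480x640x3 uint8, red, green, blue), "fx", "fy", "cx", "cy" (pixels), "T" (4x4, takes a point from camera to world coordinates). Camera axes: x right, y up, looking along -z (the intrinsics and any distortion apply to the point x, -y, -z); pixel columns grow to the right and rows downward; lengths in mm; the calibration is good to about 2 mm. The wrist camera is an equidistant fisheye: a pixel r from the principal point sees the ray r / f radians off the axis. A picture is of the moment at which its call begins. There is no depth.
- ticket.close_job(): hands the job in; it is judged then, once.
Trained networks look in the newest picture that a camera, given by its name, has taken for a name from the list of things; names that differ only in an ending like _2 or _b are one class to them, and where a whole thing is asked for, a point or a joint stands for the part that bears it (a point fixed in the world has none). Each returns a list of dicts, best first, with "score" (0 to 1); they miss things now and then, are a little off and sometimes report something else, mostly with a low value. They report only what shows in the picture. A call takes as long as a camera call.
- imaging.trace(camera, label): "pixels" (480x640 bool, what is visible of it) and "box" ([left, top, right, bottom] in pixels, round what is visible of it).
The state is a dict: "clock": time; "joints": joint angles; "joint_velocities": joint speeds; "tau": joint torques, N m; "tcp_pos": TCP position; "tool_rot": TCP orientation; "wrist_force": force on the tool from outside, world axes, zero at the start; "torque": the same for the moment, N m; "finger_gap": opening from 0.0 (shut) to 1.0 (fully open); "gripper_force": force on a finger pad.
Only numpy, scipy, OpenCV 4.12 (cv2) and the standard library are available. Lean on these libraries where they do the work, as an engineer would, in place of code of your own. Each camera call takes 0.05 s, during which the arm holds its last target. There are 200 camera calls.

## Working session

There is one attempt and no reset: what is moved stays moved. The work goes in short steps, Python scripts to look and compute and a shell command to move; the robot and the scene stay as the last step left them, time stands still between calls to the robot, and variables do not carry over. Pictures are saved under pics/ and viewed, at most 10 in all, crops included, and the job is handed in when it is done.

```bash
mkdir -p pics; cat > h.py <<'E'
import numpy as np, cv2
from plant import telemetry, imaging, ticket
def ray(f,u,v):
    x=(u-f["cx"])/f["fx"]; y=(v-f["cy"])/f["fy"]
    T=np.array(f["T"]); d=T[:3,:3]@np.array([x,-y,-1.]); return T[:3,3],d
def onz(f,u,v,z):
    o,d=ray(f,u,v); return o+d*(z-o[2])/d[2]
def proj(f,p):
    T=np.array(f["T"]); q=T[:3,:3].T@(np.array(p)-T[:3,3]); return f["cx"]+f["fx"]*q[0]/-q[2], f["cy"]+f["fy"]*-q[1]/-q[2]
def cen(m):
    a,b=np.nonzero(m); return b.mean(),a.mean()
E
python3 - <<'E'
from h import *
s=telemetry.get_obs(); print(s["clock"],s["tcp_pos"],np.round(s["tool_rot"],3),s["finger_gap"])
Z=dict(unit_top=67,key_top=62.5,eye_top=54,bowl=108,spice=85,egg_cup=60,spoon=5,measure=70,mug=92,mill=125)
for c in ("top","scene"):
    f=imaging.grab_frame(c); cv2.imwrite(f"pics/{c}.png",f["pixels"][...,::-1]); print(c,f["fx"],f["cx"],f["cy"],np.round(f["T"],2).tolist(),f.keys())
    for n,z in list(Z.items())+[("scale",50)]:
        for r in imaging.trace(c,n)[:2]:
            u,v=cen(r["pixels"]); print(c,n,round(r["score"],2),np.round(r["box"]),round(u,1),round(v,1),r["pixels"].sum(),np.round(onz(f,u,v,z),1))
E
```

```text
0.0 [ 156.92929566 -500.57318305  249.37143123] [[ 0.954  0.299 -0.   ]
 [ 0.299 -0.954  0.001]
 [ 0.    -0.001 -1.   ]] 0.9995711338960936
top 450.4187098354841 311.6033041070966 236.79146864534366 [[-0.04, 0.98, -0.2, 373.69], [-1.0, -0.04, 0.01, 66.84], [-0.0, 0.2, 0.98, 849.49], [0.0, 0.0, 0.0, 1.0]] dict_keys(['pixels', 'fx', 'fy', 'cx', 'cy', 'T'])
top unit_top 0.54 [306. 243. 317. 258.] 313.4 251.8 124 [507.1  59.1  67. ]
top key_top 0.82 [358. 226. 375. 244.] 365.3 235.3 291 [533.6 -34.8  62.5]
top eye_top 0.55 [246. 270. 265. 286.] 254.9 274.7 174 [472.7 164.4  54. ]
top eye_top 0.45 [404. 195. 436. 226.] 419.9 209.8 703 [ 578.4 -138.7   54. ]
top bowl 0.77 [226. 120. 314. 202.] 269.5 160.4 5725 [664.7 128.7 108. ]
top spice 0.79 [172. 279. 210. 303.] 191.7 291.7 682 [444.7 268.   85. ]
top egg_cup 0.56 [404. 192. 435. 229.] 420.2 210.0 707 [ 576.4 -137.4   60. ]
top egg_cup 0.52 [308. 242. 318. 260.] 313.6 251.9 126 [508.   58.7  60. ]
top spoon 0.35 [306. 244. 318. 258.] 313.6 251.8 126 [517.6  58.2   5. ]
top measure 0.96 [136. 219. 203. 266.] 173.8 242.5 1979 [534.  304.
[... 1053 characters left out ...]
2  85. ]
scene egg_cup 0.68 [266. 312. 301. 356.] 282.0 333.9 1194 [ 596.4 -158.    60. ]
scene spoon 0.86 [232. 203. 290. 282.] 261.2 240.5 964 [399.5  38.2   5. ]
scene spoon 0.62 [286. 265. 306. 282.] 296.5 271.3 270 [503.3   7.7   5. ]
scene measure 0.67 [378. 157. 422. 197.] 397.2 178.6 1484 [556.3 275.6  70. ]
scene mug 0.89 [312. 308. 369. 398.] 340.4 354.5 4169 [ 701.5 -163.    92. ]
scene mill 0.58 [293. 125. 316. 184.] 304.2 156.4 1203 [408.7 170.2 125. ]
scene mill 0.35 [266. 310. 298. 359.] 282.0 334.4 1256 [ 631.1 -200.6  125. ]
scene scale 0.74 [260. 186. 478. 348.] 369.0 272.9 19173 [634.   35.5  50. ]
scene scale 0.46 [371. 198. 463. 265.] 416.3 229.5 4876 [648.6 180.5  50. ]
```

```bash
python3 - <<'E'
import cv2,numpy as np
t=cv2.imread("pics/top.png")[80:400,120:480]
cv2.imwrite("pics/topc.png",cv2.resize(t,None,fx=1.8,fy=1.8,interpolation=cv2.INTER_CUBIC))
E
```

```text
(no output)
```

View pics/topc.png

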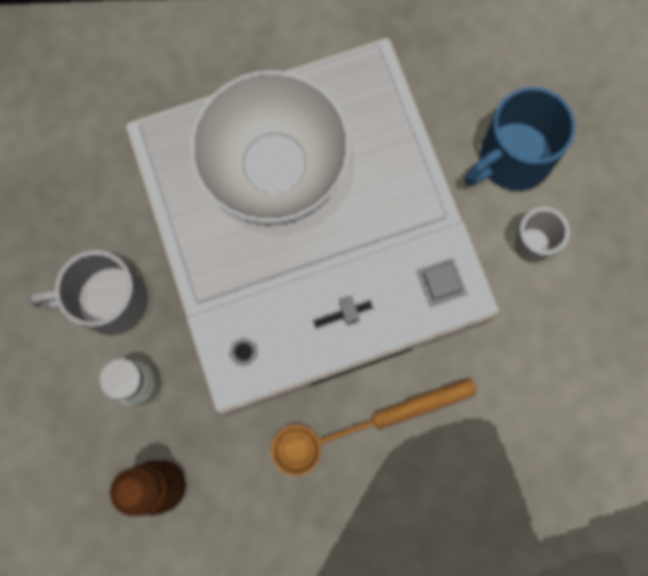

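View pics/scene.png

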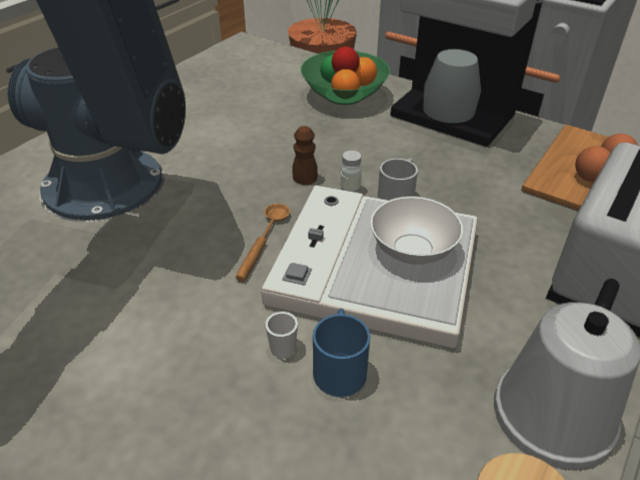

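The top view (crop) shows the scale yawed about 17°, with the lens on the left at full-image px (255,275), the switch in the middle at (313,252) and the key on the right at (365,236). The spoon lies in front, and the bowl sits at the back left. The scene view agrees. The tool axes are already nearly aligned with the scale, so I'm moving above a spot to the right of the switch, with the fingers shut.

```bash
python3 -m crank '[[[25,-19.5,4],[0,0,0],0],[[25,-19.5,4],[0,0,0],0],[[25,-19.5,4],[0,0,0],0],[[25,-19.5,4],[0,0,0],0],[[25,-19.5,4],[0,0,0],0],[[25,-19.5,4],[0,0,0],0],[[25,-19.5,4],[0,0,0],0],[[25,-19.5,4],[0,0,0],0],[[25,-19.5,4],[0,0,0],0],[[25,-19.5,4],[0,0,0],0],[[25,-19.5,4],[0,0,0],0],[[25,-19.5,4],[0,0,0],0],[[25,-19.5,4],[0,0,0],0],[[25,-19.5,4],[0,0,0],0],[[25,-19.5,4],[0,0,0],0],[[25,-19.5,4],[0,0,0],0],[[25,-19.5,4],[0,0,0],0],[[25,-19.5,4],[0,0,0],0],[[25,-19.5,4],[0,0,0],0],[[25,-19.5,4],[0,0,0],0]]'
cat >> h.py <<'E'
def wz(f,u,v,z):
    a=(u-f["cx"])/f["fx"]; b=(v-f["cy"])/f["fy"]; r=np.hypot(a,b)
    T=np.array(f["T"]); k=np.sin(r)/max(r,1e-9); d=T[:3,:3]@np.array([a*k,-b*k,-np.cos(r)]); o=T[:3,3]
    return o+d*(z-o[2])/d[2]
def local(p):
    s=telemetry.get_obs(); return np.round(np.array(s["tool_rot"]).T@(np.array(p)-s["tcp_pos"]),1)
def look(name,labels):
    f=imaging.grab_frame("wrist"); cv2.imwrite(f"pics/{name}.png",f["pixels"][...,::-1])
    s=telemetry.get_obs(); print(s["clock"],np.round(s["tcp_pos"],1),np.round(s["tool_rot"],3).tolist(),s["finger_gap"],s["wrist_force"])
    for n,z in labels.items():
        for r in imaging.trace("wrist",n)[:2]:
            u,v=cen(r["pixels"]); p=wz(f,u,v,z); print(n,round(r["score"],2),np.round(r["box"]),round(u,1),round(v,1),np.round(p,1),"tool",local(p))
    return f
E
python3 - <<'E'
from h import *
f=look("w1",dict(unit_top=67,key_top=62.5,eye_top=54,bowl=108,egg_cup=60)); print(f["fx"],f["T"])
E
```

```text
clock: 2.87
tcp_pos: [518.2, 22.4, 169.9]
tool_rot: [[0.954, 0.299, 0.0], [0.299, -0.954, 0.0], [0.0, 0.0, -1.0]]
wrist_force: [0.6, -1.8, -0.2]
finger_gap: 0.001
gripper_force: 0.0
2.9167 [521.3  25.9 169.1] [[0.954, 0.301, 0.002], [0.301, -0.954, 0.002], [0.003, -0.001, -1.0]] -0.0008154834853487443 [3.56500863 3.95819988 0.12452956]
unit_top 0.88 [249. 223. 274. 267.] 260.0 242.7 [513.   59.5  67. ] tool [  4.4 -35.8 102.2]
key_top 0.73 [383. 225. 429. 271.] 404.9 245.1 [538.6 -32.2  62.5] tool [  3.   58.3 106.8]
eye_top 0.98 [103. 221. 135. 260.] 118.9 241.9 [476.4 164.5  54. ] tool [   4.  -148.8  115.6]
bowl 0.96 [ 84.   0. 344.  91.] 204.9 38.5 [622.3 114.7 108. ] tool [128.6 -58.   61.7]
egg_cup 0.72 [498. 190. 575. 257.] 535.8 222.5 [ 584.8 -124.9   60. ] tool [ 21.4 158.9 110. ]
egg_cup 0.51 [ 66.   1. 466. 302.] 277.9 164.1 [564.   62.8  60. ] tool [ 57.6 -26.5 110. ]
371.64829954431775 [[ 2.99623332e-01  9.11244156e-01  2.82595022e-01  5.91773777e+02]
 [-9.54057562e-01  2.86125686e-01  8.89171569e-02  4.62559177e+01]
 [ 1.67544970e-04 -2.96253573e-01  9.55109309e-01  2.93492231e+02]
 [ 0.00000000e+00  0.00000000e+00  0.00000000e+00  1.00000000e+00]]
```

View pics/w1.png

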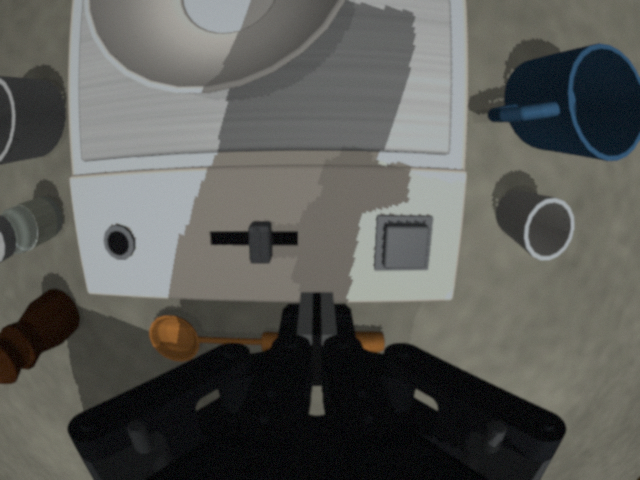

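The wrist view shows the lens at px (119,242), the switch at (260,243) and the key at (405,245), all in one image row. The shut fingers come in at column 317, to the right of the switch. I'm lowering part way, letting the arm settle and looking again.

```bash
python3 -m crank '[[[1,0,10],[0,0,0],0],[[1,0,10],[0,0,0],0],[[1,0,10],[0,0,0],0],[[1,0,10],[0,0,0],0],[[0,0,10],[0,0,0],0],[[0,0,0],[0,0,0],0],[[0,0,0],[0,0,0],0],[[0,0,0],[0,0,0],0],[[0,0,0],[0,0,0],0]]'
python3 - <<'E'
from h import *
look("w2",dict(unit_top=67,key_top=62.5,eye_top=54))
E
```

```text
clock: 3.92
tcp_pos: [521.6, 22.0, 120.4]
tool_rot: [[0.954, 0.299, 0.001], [0.299, -0.954, 0.0], [0.001, 0.0, -1.0]]
wrist_force: [-0.3, -0.3, -0.2]
finger_gap: 0.004
gripper_force: 0.0
3.9667 [521.6  22.  120.5] [[0.954, 0.299, 0.001], [0.299, -0.954, 0.0], [0.001, 0.0, -1.0]] -0.0006159084327559614 [ 0.69642404 -0.01602232  0.39607598]
unit_top 0.79 [233. 248. 262. 304.] 245.5 274.2 [514.7  59.3  67. ] tool [  4.5 -37.6  53.5]
unit_top 0.15 [  0. 212.  28. 268.] 12.5 238.0 [486.1 218.1  67. ] tool [  24.6 -197.7   53.5]
key_top 0.71 [396. 253. 449. 308.] 421.3 277.4 [539.  -31.6  62.5] tool [ 0.6 56.4 58. ]
key_top 0.16 [  0. 212.  28. 266.] 12.5 237.9 [483.4 222.4  62.5] tool [  23.5 -202.6   58. ]
eye_top 0.93 [ 65. 249. 100. 292.] 84.0 269.2 [477.1 163.8  54. ] tool [  -0.  -148.6   66.4]
```

View pics/w2.png

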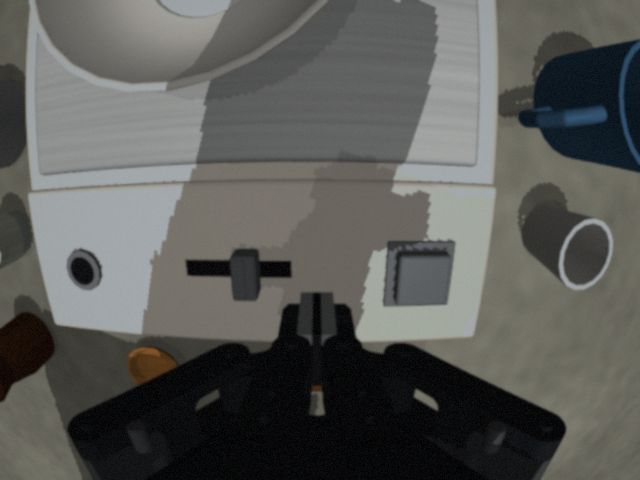

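The switch, key and lens are confirmed at this height, with the switch 37.6 mm to the left of the tool. I'm lowering the fingertips to about 55 mm, then pushing left.

```bash
python3 -m crank '[[[1,0,10],[0,0,0],0],[[1,0,10],[0,0,0],0],[[0,0,10],[0,0,0],0],[[0,0,8],[0,0,0],0],[[0,0,6],[0,0,0],0],[[0,0,2],[0,0,0],0],[[0,0,0],[0,0,0],0],[[0,0,0],[0,0,0],0],[[0,0,0],[0,0,0],0]]'; python3 -m crank '[[[0,-5,0],[0,0,0],0],[[0,-5,0],[0,0,0],0],[[0,-4,0],[0,0,0],0],[[0,-4,0],[0,0,0],0],[[0,-4,0],[0,0,0],0],[[0,-4,0],[0,0,0],0],[[0,-4,0],[0,0,0],0],[[0,0,0],[0,0,0],0],[[0,0,0],[0,0,0],0],[[0,0,0],[0,0,0],0]]'
python3 - <<'E'
from h import *
look("w3",dict(unit_top=67,key_top=62.5,eye_top=54))
E
```

```text
clock: 4.87
tcp_pos: [523.5, 22.6, 74.3]
tool_rot: [[0.954, 0.299, 0.001], [0.299, -0.954, 0.0], [0.001, 0.0, -1.0]]
wrist_force: [0.9, -0.6, -1.3]
finger_gap: 0.006
gripper_force: 0.0
clock: 5.7
tcp_pos: [514.2, 51.3, 74.0]
tool_rot: [[0.954, 0.299, -0.0], [0.299, -0.954, 0.0], [-0.0, -0.0, -1.0]]
wrist_force: [-0.0, -0.2, -0.5]
finger_gap: -0.003
gripper_force: 0.0
5.75 [514.2  51.2  74. ] [[0.954, 0.299, -0.0], [0.299, -0.954, 0.0], [-0.0, -0.0, -1.0]] -0.0008227722512889759 [-0.03388705 -0.63621254  0.45235228]
unit_top 0.71 [248. 285. 282. 352.] 264.3 315.2 [513.3  73.7  67. ] tool [  5.9 -21.7   7. ]
key_top 0.91 [472. 288. 538. 350.] 504.3 316.2 [539.4 -29.5  62.5] tool [-0.  84.5 11.4]
key_top 0.58 [ 61. 279. 103. 333.] 83.5 305.7 [484.1 158.6  62.5] tool [   3.4 -111.5   11.5]
eye_top 0.91 [ 59. 280. 103. 332.] 83.3 305.7 [477.5 163.9  54. ] tool [  -1.3 -118.6   20. ]
```

View pics/w3.png

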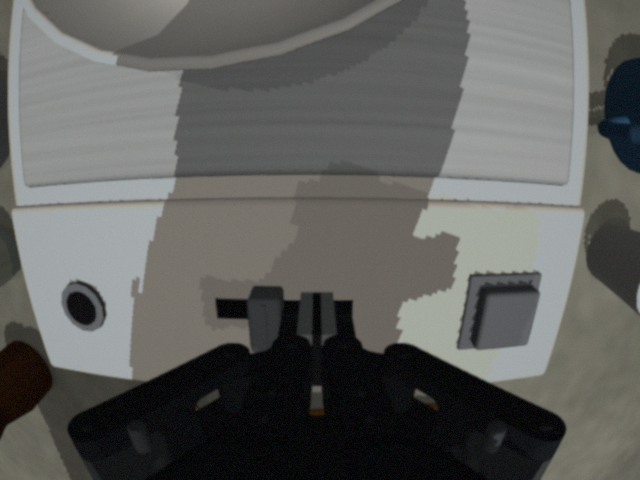

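The fingers are against the switch's right face; it has moved about 14 mm and has about 10 mm left to go. I'm continuing to the stop.

```bash
python3 -m crank '[[[0,-3,0],[0,0,0],0],[[0,-3,0],[0,0,0],0],[[0,-2,0],[0,0,0],0],[[0,-1,0],[0,0,0],0],[[0,-1,0],[0,0,0],0],[[0,0,0],[0,0,0],0],[[0,0,0],[0,0,0],0]]'; python3 -m crank '[[[0,-1,0],[0,0,0],0],[[0,0,0],[0,0,0],0],[[0,0,0],[0,0,0],0]]'
python3 -m crank '[[[0,-1,0],[0,0,0],0],[[0,0,0],[0,0,0],0],[[0,0,0],[0,0,0],0]]'
python3 - <<'E'
from h import *
look("w4",dict(unit_top=67,key_top=62.5,eye_top=54))
E
```

```text
clock: 6.48
tcp_pos: [511.3, 60.6, 74.1]
tool_rot: [[0.954, 0.299, 0.0], [0.299, -0.954, -0.0], [0.0, 0.0, -1.0]]
wrist_force: [0.7, -2.9, -0.5]
finger_gap: -0.0
gripper_force: 1.7
clock: 6.73
tcp_pos: [511.2, 60.9, 74.0]
tool_rot: [[0.954, 0.298, 0.0], [0.298, -0.954, -0.002], [-0.0, 0.002, -1.0]]
wrist_force: [2.7, -7.6, -1.8]
finger_gap: 0.001
gripper_force: 3.7
clock: 6.98
tcp_pos: [511.2, 61.1, 74.1]
tool_rot: [[0.955, 0.298, 0.001], [0.298, -0.955, -0.003], [-0.0, 0.003, -1.0]]
wrist_force: [3.5, -11.4, -1.0]
finger_gap: 0.001
gripper_force: 5.7
7.0333 [511.2  61.1  74.1] [[0.955, 0.298, 0.001], [0.298, -0.955, -0.003], [-0.0, 0.003, -1.0]] 6.602659074537213e-05 [  2.45932507 -11.75540039  -1.85487218]
unit_top 0.67 [255. 287. 287. 355.] 266.7 314.5 [511.   82.6  67. ] tool [  6.2 -20.6   7. ]
unit_top 0.19 [ 18.   1. 601. 394.] 314.0 184.9 [565.9  79.8  67. ] tool [57.8 -1.6  7.1]
key_top 0.9 [488. 286. 557. 349.] 520.9 314.5 [539.1 -28.9  62.5] tool [-0.2 94.2 11.9]
key_top 0.3 [250. 284. 287. 349.] 266.7 314.5 [508.5  82.5  62.5] tool [  3.8 -21.3  11.5]
eye_top 0.82 [ 74. 281. 123. 334.] 98.4 307.6 [477.5 164.3  54. ] tool [  -1.4 -108.6   19.7]
eye_top 0.6 [198. 399. 436. 416.] 315.7 406.8 [458.   45.6  54. ] tool [-55.4  -1.1  20.1]
```

The force rises against the end stop (12 N), so the switch is fully left. I'm backing off, lifting and moving over the key.

```bash
python3 -m crank '[[[0,4,0],[0,0,0],0],[[0,6,0],[0,0,0],0],[[0,0,-15],[0,0,0],0],[[0,0,-15],[0,0,0],0],[[0,22,0],[0,0,0],0],[[0,22,0],[0,0,0],0],[[0,22,0],[0,0,0],0],[[0,22,0],[0,0,0],0],[[0,0,0],[0,0,0],0],[[0,0,0],[0,0,0],0],[[0,0,0],[0,0,0],0],[[0,0,0],[0,0,0],0]]'
python3 - <<'E'
from h import *
look("w5",dict(unit_top=67,key_top=62.5,eye_top=54))
E
```

```text
clock: 8.18
tcp_pos: [539.6, -30.1, 103.9]
tool_rot: [[0.954, 0.3, -0.001], [0.3, -0.954, 0.001], [-0.0, -0.001, -1.0]]
wrist_force: [-1.1, 0.7, 0.4]
finger_gap: 0.001
gripper_force: 0.0
8.2333 [539.6 -30.  103.9] [[0.954, 0.3, -0.0], [0.3, -0.954, 0.001], [-0.0, -0.001, -1.0]] 0.0008266174393898987 [ 0.59762563  0.05679449 -0.70033057]
unit_top 0.94 [ 91. 259. 126. 313.] 109.1 284.5 [509.8  76.5  67. ] tool [   3.4 -110.6   37.1]
key_top 0.91 [293. 267. 353. 319.] 325.9 282.1 [546.  -32.1  62.5] tool [ 5.3  3.8 41.6]
eye_top 0.81 [  0. 257.  28. 297.] 13.0 277.1 [477.3 163.   54. ] tool [  -1.7 -203.    50.1]
eye_top 0.56 [  0.   0. 180. 114.] 68.0 45.2 [627.1 138.2  54. ] tool [ 133.7 -134.4   50.1]
```

View pics/w5.png

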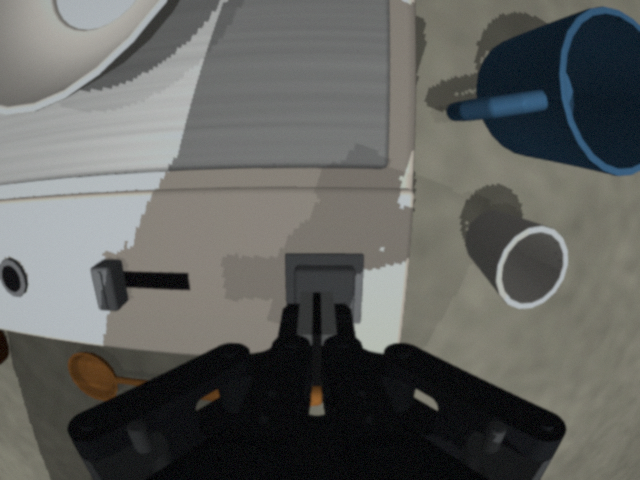

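The switch now sits at the left end of its slot at px (109,285). The key is just under the fingertips, centred at about column 325. I'm shifting 3 mm right and pressing.

```bash
python3 -m crank '[[[0.5,3,8],[0,0,0],0],[[0,0,8],[0,0,0],0],[[0,0,4],[0,0,0],0],[[0,0,2],[0,0,0],0],[[0,0,2],[0,0,0],0],[[0,0,2],[0,0,0],0],[[0,0,1],[0,0,0],0],[[0,0,0],[0,0,0],0],[[0,0,0],[0,0,0],0]]'; python3 -m crank '[[[0,0,1.5],[0,0,0],0],[[0,0,0],[0,0,0],0],[[0,0,0],[0,0,0],0]]'
```

```text
clock: 9.13
tcp_pos: [541.1, -33.5, 77.2]
tool_rot: [[0.954, 0.299, -0.0], [0.299, -0.954, 0.0], [-0.0, -0.0, -1.0]]
wrist_force: [-2.3, 0.5, 3.6]
finger_gap: -0.001
gripper_force: 2.0
clock: 9.38
tcp_pos: [541.4, -33.5, 75.7]
tool_rot: [[0.954, 0.299, 0.0], [0.299, -0.954, 0.0], [0.0, 0.0, -1.0]]
wrist_force: [-3.4, 0.3, 5.1]
finger_gap: -0.005
gripper_force: 2.6
```

```bash
python3 -m crank '[[[0,0,1.5],[0,0,0],0],[[0,0,0],[0,0,0],0],[[0,0,0],[0,0,0],0],[[0,0,0],[0,0,0],0]]'
```

```text
clock: 9.72
tcp_pos: [541.5, -33.5, 75.1]
tool_rot: [[0.954, 0.299, 0.001], [0.299, -0.954, 0.0], [0.001, 0.0, -1.0]]
wrist_force: [-6.4, 0.3, 14.8]
finger_gap: -0.002
gripper_force: 7.4
```

The key is bottomed at 15 N. I'm releasing it, pausing, then moving across to above the lens.

```bash
python3 -m crank '[[[0,0,-10],[0,0,0],0],[[0,0,-15],[0,0,0],0],[[0,0,-20],[0,0,0],0],[[0,0,0],[0,0,0],0],[[0,0,0],[0,0,0],0],[[0,0,0],[0,0,0],0],[[-1,-30,0],[0,0,0],0],[[-1,-30,0],[0,0,0],0],[[0,-30,0],[0,0,0],0],[[0,-30,0],[0,0,0],0],[[0,-30,0],[0,0,0],0],[[0,-30,0],[0,0,0],0],[[0,-27,0],[0,0,0],0],[[0,0,0],[0,0,0],0],[[0,0,0],[0,0,0],0],[[0,0,0],[0,0,0],0]]'
python3 - <<'E'
from h import *
look("w6",dict(unit_top=67,key_top=62.5,eye_top=54))
E
```

```text
clock: 11.05
tcp_pos: [479.5, 156.3, 118.4]
tool_rot: [[0.951, 0.308, -0.003], [0.308, -0.951, 0.005], [-0.001, -0.005, -1.0]]
wrist_force: [0.6, 0.2, -0.0]
finger_gap: -0.0
gripper_force: 0.0
11.1 [479.7 156.  118.6] [[0.952, 0.307, -0.002], [0.307, -0.952, 0.005], [-0.001, -0.005, -1.0]] -0.0019933628937668013 [ 0.56340389 -0.06476227  0.29088505]
unit_top 0.83 [446. 250. 479. 304.] 460.5 275.0 [507.1  85.1  67. ] tool [ 4.3 76.  51.3]
key_top 0.92 [586. 255. 628. 300.] 607.2 274.6 [537.6 -27.1  62.5] tool [ -1.1 192.1  55.2]
eye_top 0.67 [274. 249. 325. 300.] 299.6 273.8 [476.8 166.2  54. ] tool [  0.2 -10.4  64.9]
```

View pics/w6.png

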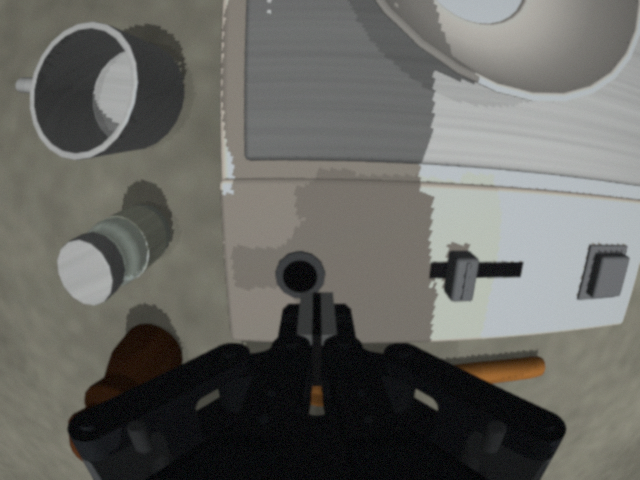

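The lens is at px (300,274), about 9 mm left of the tool. The key is up and the switch is fully left. I'm correcting, lowering to about 50 mm above the lens and holding there.

```bash
python3 -m crank '[[[0,-4.5,5],[0,0,0],0],[[0,-4.5,5],[0,0,0],0],[[0,0,4],[0,0,0],0],[[0,0,0],[0,0,0],0],[[0,0,0],[0,0,0],0],[[0,0,0],[0,0,0],0],[[0,0,0],[0,0,0],0],[[0,0,0],[0,0,0],0],[[0,0,0],[0,0,0],0],[[0,0,0],[0,0,0],0],[[0,0,0],[0,0,0],0],[[0,0,0],[0,0,0],0],[[0,0,0],[0,0,0],0],[[0,0,0],[0,0,0],0],[[0,0,0],[0,0,0],0],[[0,0,0],[0,0,0],0]]'
python3 - <<'E'
from h import *
look("w7",dict(eye_top=54))
E
python3 -m crank '[[[0,0,0],[0,0,0],0],[[0,0,0],[0,0,0],0],[[0,0,0],[0,0,0],0],[[0,0,0],[0,0,0],0],[[0,0,0],[0,0,0],0],[[0,0,0],[0,0,0],0],[[0,0,0],[0,0,0],0],[[0,0,0],[0,0,0],0],[[0,0,0],[0,0,0],0],[[0,0,0],[0,0,0],0],[[0,0,0],[0,0,0],0],[[0,0,0],[0,0,0],0],[[0,0,0],[0,0,0],0],[[0,0,0],[0,0,0],0],[[0,0,0],[0,0,0],0],[[0,0,0],[0,0,0],0],[[0,0,0],[0,0,0],0],[[0,0,0],[0,0,0],0]]'
```

```text
clock: 12.58
tcp_pos: [478.3, 160.9, 105.1]
tool_rot: [[0.949, 0.315, -0.003], [0.315, -0.949, 0.009], [0.0, -0.009, -1.0]]
wrist_force: [1.2, 0.1, -0.8]
finger_gap: -0.001
gripper_force: 0.0
12.6333 [478.3 160.9 105.1] [[0.949, 0.315, -0.003], [0.315, -0.949, 0.009], [-0.0, -0.009, -1.0]] 0.0012751042533275002 [ 0.23909475 -0.64839801  0.10753208]
eye_top 0.75 [283. 257. 334. 305.] 306.7 279.7 [478.9 167.6  54. ] tool [ 2.7 -5.6 51.1]
clock: 14.18
tcp_pos: [478.3, 160.9, 105.1]
tool_rot: [[0.949, 0.315, -0.003], [0.315, -0.949, 0.009], [0.0, -0.009, -1.0]]
wrist_force: [-1.4, -0.5, 0.5]
finger_gap: 0.002
gripper_force: 0.0
```

```bash
python3 - <<'E'
from h import *
s=telemetry.get_obs(); print(np.round(s["joints"],1),np.round(s["tau"],1))
f=imaging.grab_frame("scene"); cv2.imwrite("pics/s2.png",f["pixels"][...,::-1])
for n in ("mill","spice","bowl","mug","spoon","egg_cup","measure"):
    for r in imaging.trace("scene",n)[:1]: print(n,r["box"])
E
```

```text
[ 18.3  17.1 -18.5  54.4   0.5 179.9] [ -0.  -53.8  29.9   0.    0.    0. ]
mill [291.0, 125.6, 319.2, 182.9]
spice [338.5, 152.0, 358.3, 191.7]
bowl [371.6, 201.1, 461.8, 266.3]
mug [312.7, 309.8, 370.6, 395.7]
spoon [233.6, 204.7, 288.2, 281.6]
egg_cup [233.4, 201.9, 289.4, 283.2]
measure [378.8, 158.3, 418.4, 199.2]
```

View pics/s2.png

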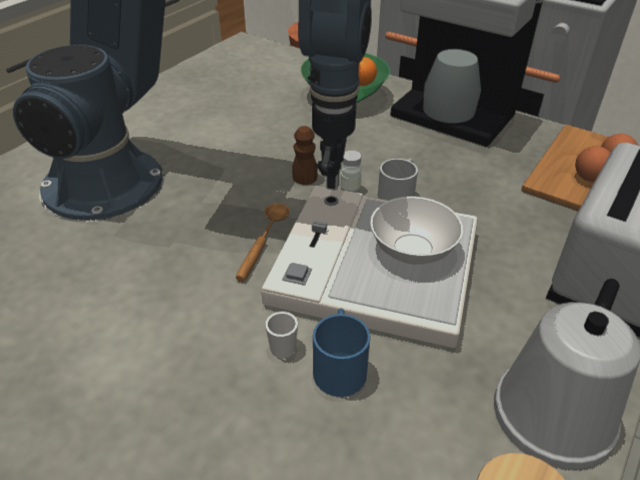

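Everything stands where it was; box positions match the first view. Joint 6 is at its 180° limit, which explains the small shortfall, but the hand is within about 6 mm of the lens sideways and has stayed there more than 2.5 s. I'm lifting away.

```bash
python3 -m crank '[[[0,0.5,-15],[0,0,0],0],[[0,2,-25],[0,0,0],0],[[0,2,-25],[0,0,0],0],[[0,2,-25],[0,0,0],0],[[0,2,-25],[0,0,0],0],[[0,2,-25],[0,0,0],0],[[0,2,-25],[0,0,0],0],[[0,2,-25],[0,0,0],0],[[0,0,0],[0,0,0],0],[[0,0,0],[0,0,0],0],[[0,0,0],[0,0,0],0],[[0,0,0],[0,0,0],0],[[0,0,0],[0,0,0],0]]'
python3 - <<'E'
from h import *
look("w8",dict(unit_top=67,key_top=62.5,eye_top=54))
print(ticket.close_job())
E
```

```text
clock: 15.67
tcp_pos: [482.9, 145.4, 293.8]
tool_rot: [[0.949, 0.315, -0.005], [0.315, -0.949, 0.008], [-0.002, -0.01, -1.0]]
wrist_force: [-0.9, 0.2, -0.5]
finger_gap: 0.0
gripper_force: 0.0
15.7167 [483.  145.4 294. ] [[0.949, 0.315, -0.005], [0.315, -0.949, 0.008], [-0.002, -0.01, -1.0]] 3.9867739245857647e-05 [-0.08154216  0.3145087  -0.16586425]
unit_top 0.8 [383. 195. 396. 226.] 387.9 208.7 [505.5  82.6  67. ] tool [  1.9  68.9 226.5]
key_top 0.96 [480. 204. 507. 230.] 494.3 215.5 [537.4 -31.4  62.5] tool [ -3.9 187.1 230. ]
eye_top 0.92 [282. 194. 308. 224.] 297.6 207.7 [475.4 165.8  54. ] tool [ -0.8 -19.5 240.7]
the job is handed in; nothing more can be done
None
```

I handed the job in at about 16 s, though `close_job()` returned no verdict: the switch is at its left stop, the key was pressed to its stop and released, the hand held about 50 mm above the lens for over 2.5 s, and it ended well clear with the bowl and bystanders where they were.

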